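# Lock the zone signs into their bases with the mallet

## Task

Slide each sign plate that is in the rack up out of its slot and stand it fully down in the slot of the base of its own colour, then drive that base's sprung pin fully down with the mallet so that it snaps in and locks the plate. Strike the pins with the mallet only, never with the fingers, and leave the pin of a base without a plate up. Finish with the mallet standing on its striking face in the middle of the cork mat, and leave the other things on the table where they are.

Things in the scene. Friction and masses are not known exactly. Their poses are not given: they have to be found in the camera images.
- rack: wooden slotted rack, 100x206x50 mm, fixed to the table. Origin: centre of its underside; z up. Four slots across it, centred at y = -75, -25, 25 and 75 mm in its frame, each running along its x: 66 mm long (x), 10.5 mm wide (y), floor 6 mm above the table. A slot may be empty.
- mat: brown cork mat, 120x120 mm, 3 mm thick, fixed: the mallet's resting place. Origin: centre of its underside.
- mallet: small squat mallet (0.2 to 0.45 kg), standing on the round lower face of its head with the handle level. Origin: centre of that striking face (black rubber); z up the head's axis, x out along the handle. Head 45 mm high, 56 mm across at the foot, orange top. Wooden handle: 20x20 mm bar, axis 24 mm above the face, from x = 22 to 95 mm (black sleeve at its end). Most weight is in the head.
- plate_red: red sign plate with a white ring on each face: 60 mm wide (its x), 8 mm thick (its y), 90 mm high (its z), 60 g. Starts upright in a rack slot, top 96 mm above the table, 46 mm above the rack. Origin: centre of its lower edge. Each side edge has a notch 8 mm deep, 30 to 44 mm above the lower edge; either face may look either way. May be absent.
- base_red: grey sign base with red marks, fixed. Origin: table level under its slot's centre; z up, x towards its lock. Body 34 mm high, 60 mm wide (y), x -42 to 96 mm. Slot 66 mm (x) by 10.5 mm (y), bevelled mouth, floor at z = 6 mm; seated plate's top at z = 96 mm. Lock housing on top at x 49 to 91 mm, 44 mm wide, top at z = 54 mm, with a sprung red pin at x = 70 mm, y = 0.
- pin_red_top (a point): centre of the top of the red pin's head (18 mm across); 68 mm above the table with the pin up, 56 mm with it down. Going down, the pin slides a steel bolt 10 mm out of the housing, at z = 40 to 46 mm, into the plate's notch: it jams if the plate is not fully down, and no plate goes in while it is out
- pin_red (a joint): how far the red pin is driven down, m: 0 up (free), 0.012 fully down (locked). Its over-centre spring resists with up to about 6 N; pushed past halfway (6 mm) it snaps down and stays, short of that it springs back up
- plate_blue: blue sign plate with a white ring on each face: 60 mm wide (its x), 8 mm thick (its y), 90 mm high (its z), 60 g. Starts upright in a rack slot, top 96 mm above the table, 46 mm above the rack. Origin: centre of its lower edge. Each side edge has a notch 8 mm deep, 30 to 44 mm above the lower edge; either face may look either way. May be absent.
- base_blue: grey sign base with blue marks, fixed. Origin: table level under its slot's centre; z up, x towards its lock. Body 34 mm high, 60 mm wide (y), x -42 to 96 mm. Slot 66 mm (x) by 10.5 mm (y), bevelled mouth, floor at z = 6 mm; seated plate's top at z = 96 mm. Lock housing on top at x 49 to 91 mm, 44 mm wide, top at z = 54 mm, with a sprung blue pin at x = 70 mm, y = 0.
- pin_blue_top (a point): centre of the top of the blue pin's head (18 mm across); 68 mm above the table with the pin up, 56 mm with it down. Going down, the pin slides a steel bolt 10 mm out of the housing, at z = 40 to 46 mm, into the plate's notch: it jams if the plate is not fully down, and no plate goes in while it is out
- pin_blue (a joint): how far the blue pin is driven down, m: 0 up (free), 0.012 fully down (locked). Its over-centre spring resists with up to about 6 N; pushed past halfway (6 mm) it snaps down and stays, short of that it springs back up
- plate_yellow: yellow sign plate with a white ring on each face: 60 mm wide (its x), 8 mm thick (its y), 90 mm high (its z), 60 g. Starts upright in a rack slot, top 96 mm above the table, 46 mm above the rack. Origin: centre of its lower edge. Each side edge has a notch 8 mm deep, 30 to 44 mm above the lower edge; either face may look either way. May be absent.
- base_yellow: grey sign base with yellow marks, fixed. Origin: table level under its slot's centre; z up, x towards its lock. Body 34 mm high, 60 mm wide (y), x -42 to 96 mm. Slot 66 mm (x) by 10.5 mm (y), bevelled mouth, floor at z = 6 mm; seated plate's top at z = 96 mm. Lock housing on top at x 49 to 91 mm, 44 mm wide, top at z = 54 mm, with a sprung yellow pin at x = 70 mm, y = 0.
- pin_yellow_top (a point): centre of the top of the yellow pin's head (18 mm across); 68 mm above the table with the pin up, 56 mm with it down. Going down, the pin slides a steel bolt 10 mm out of the housing, at z = 40 to 46 mm, into the plate's notch: it jams if the plate is not fully down, and no plate goes in while it is out
- pin_yellow (a joint): how far the yellow pin is driven down, m: 0 up (free), 0.012 fully down (locked). Its over-centre spring resists with up to about 6 N; pushed past halfway (6 mm) it snaps down and stays, short of that it springs back up
- plate_green: green sign plate with a white ring on each face: 60 mm wide (its x), 8 mm thick (its y), 90 mm high (its z), 60 g. Starts upright in a rack slot, top 96 mm above the table, 46 mm above the rack. Origin: centre of its lower edge. Each side edge has a notch 8 mm deep, 30 to 44 mm above the lower edge; either face may look either way. May be absent.
- base_green: grey sign base with green marks, fixed. Origin: table level under its slot's centre; z up, x towards its lock. Body 34 mm high, 60 mm wide (y), x -42 to 96 mm. Slot 66 mm (x) by 10.5 mm (y), bevelled mouth, floor at z = 6 mm; seated plate's top at z = 96 mm. Lock housing on top at x 49 to 91 mm, 44 mm wide, top at z = 54 mm, with a sprung green pin at x = 70 mm, y = 0.
- pin_green_top (a point): centre of the top of the green pin's head (18 mm across); 68 mm above the table with the pin up, 56 mm with it down. Going down, the pin slides a steel bolt 10 mm out of the housing, at z = 40 to 46 mm, into the plate's notch: it jams if the plate is not fully down, and no plate goes in while it is out
- pin_green (a joint): how far the green pin is driven down, m: 0 up (free), 0.012 fully down (locked). Its over-centre spring resists with up to about 6 N; pushed past halfway (6 mm) it snaps down and stays, short of that it springs back up
- tape_roll: flat roll of tan tape, 103 mm across, 25 mm high, lying at the back right; a bystander to leave alone. Origin: centre of its underside
- spool_blue: spool of blue thread, 29 mm across, 50 mm high, standing behind the bases; a bystander to leave alone. Origin: centre of its underside
- spool_yellow: spool of yellow thread, 29 mm across, 50 mm high, standing behind the bases; a bystander to leave alone. Origin: centre of its underside
- glass: clear wine glass, 81 mm across, 186 mm high, standing at the back right; a bystander to leave alone. Origin: centre of its underside

How it is judged:
On the way, in this order (a step that is already met when the one before it is completed fails the run):
1. every plate stands fully down in the base of its own colour (x of plate_red in the frame of base_red between -0.007 and 0.007 m and y of plate_red in the frame of base_red between -0.006 and 0.006 m and z of plate_red in the frame of base_red below 0.0095 m and angle between each of plate_red, plate_blue, plate_yellow, plate_green's own z axis and vertical below 0.14 rad and angle between the x axis of plate_red and the x axis of base_red, either way round below 0.2 rad and x of plate_blue in the frame of base_blue between -0.007 and 0.007 m and y of plate_blue in the frame of base_blue between -0.006 and 0.006 m and z of plate_blue in the frame of base_blue below 0.0095 m and angle between the x axis of plate_blue and the x axis of base_blue, either way round below 0.2 rad and x of plate_yellow in the frame of base_yellow between -0.007 and 0.007 m and y of plate_yellow in the frame of base_yellow between -0.006 and 0.006 m and z of plate_yellow in the frame of base_yellow below 0.0095 m and angle between the x axis of plate_yellow and the x axis of base_yellow, either way round below 0.2 rad and x of plate_green in the frame of base_green between -0.007 and 0.007 m and y of plate_green in the frame of base_green between -0.006 and 0.006 m and z of plate_green in the frame of base_green below 0.0095 m and angle between the x axis of plate_green and the x axis of base_green, either way round below 0.2 rad), for 0.2 s.
2. the pin of every base with a plate is driven fully down (z of pin_red_top in the frame of plate_red below 0.053 m and z of pin_blue_top in the frame of plate_blue below 0.053 m and z of pin_yellow_top in the frame of plate_yellow below 0.053 m and z of pin_green_top in the frame of plate_green below 0.053 m), for 0.2 s.
At the end, for the whole second after the job is handed in: Each plate present stands upright in its own colour's base, lower edge within 3.5 mm of the slot floor, pin down within 3 mm; pins of bases without a plate are up (under 3 mm); the mallet stands on its face, its axis within 40 mm of the mat's centre; all at rest and released (all of step 1 and all of step 2 and (value of joint pin_red below 0.003 m or (x of plate_red in the frame of base_red between -0.007 and 0.007 m and y of plate_red in the frame of base_red between -0.006 and 0.006 m and z of plate_red in the frame of base_red below 0.0095 m and angle between plate_red's own z axis and vertical below 0.14 rad and angle between the x axis of plate_red and the x axis of base_red, either way round below 0.2 rad)) and linear speed of each of plate_red, plate_blue, plate_yellow, plate_green, mallet below 0.02 m/s and (value of joint pin_blue below 0.003 m or (x of plate_blue in the frame of base_blue between -0.007 and 0.007 m and y of plate_blue in the frame of base_blue between -0.006 and 0.006 m and z of plate_blue in the frame of base_blue below 0.0095 m and angle between plate_blue's own z axis and vertical below 0.14 rad and angle between the x axis of plate_blue and the x axis of base_blue, either way round below 0.2 rad)) and (value of joint pin_yellow below 0.003 m or (x of plate_yellow in the frame of base_yellow between -0.007 and 0.007 m and y of plate_yellow in the frame of base_yellow between -0.006 and 0.006 m and z of plate_yellow in the frame of base_yellow below 0.0095 m and angle between plate_yellow's own z axis and vertical below 0.14 rad and angle between the x axis of plate_yellow and the x axis of base_yellow, either way round below 0.2 rad)) and (value of joint pin_green below 0.003 m or (x of plate_green in the frame of base_green between -0.007 and 0.007 m and y of plate_green in the frame of base_green between -0.006 and 0.006 m and z of plate_green in the frame of base_green below 0.0095 m and angle between plate_green's own z axis and vertical below 0.14 rad and angle between the x axis of plate_green and the x axis of base_green, either way round below 0.2 rad)) and angle between mallet's own z axis and vertical below 0.1 rad and horizontal distance between mallet and mat below 0.04 m and height (world z) of mallet below 0.006 m); the robot touches nothing.
It fails at once if a bystander is shoved (over 30 mm from its place) (distance of any of tape_roll, spool_blue, spool_yellow, glass from where it was at the start of the episode above 0.03 m).
It fails at once if a bystander is knocked over (angle between any of tape_roll, spool_blue, spool_yellow, glass's own z axis and vertical above 0.5 rad).
It fails at once if the gripper's fingers push on a base or its pin (over 6 N); the pins are for the mallet (contact force between the fingers and base_red above 6 N or contact force between the fingers and base_blue above 6 N or contact force between the fingers and base_yellow above 6 N or contact force between the fingers and base_green above 6 N).
Of plate_red, plate_blue, plate_yellow, plate_green only 3 to 4 are there at a start; the rules pass over those that are not, and their reading is None.
At some moment in a run one of mallet may be knocked a few centimetres aside while the robot is not near it.
It also fails if it takes over 210 s, if anything falls off the work surface, if the arm or the gripper's body presses on something with over 40 N, if the wrist force passes 120 N, or if a joint passes its speed limit or range.

## Robot

A 7-joint arm with a two-finger parallel gripper is mounted at the origin on a cart in front of the work surface, level with it; the furniture and walls round the work are solid. World frame = base frame: x ahead of the robot, y to its left, z up, the work surface at z = 0. Lengths are in m, angles in rad, forces in N, time in s.
With the tool pointing down it reaches from about 0.425 to 0.925 m from the base axis. Payload 6.8 kg.
Tool frame: the origin (TCP) lies on the front face of the gripper's body, between the roots of the fingers; the fingertips stand 73 mm ahead of it and the grasp point (between the pads) lies 54 mm ahead of it (env.nose_length is the distance from the TCP to the fingertips, in m); z points along the fingers, y is the line along which they close (so a half turn about z gives the same grasp; the last joint's range is limited). The gripper opens to 85 mm and grips with 20 to 120 N. Pads are 22 mm wide; open, the fingers measure 114 mm over their backs; the gripper's body (76 mm by 85 mm) begins 54 mm behind the grasp point. The pads swing forward as they close: fully open they stand 13 mm farther back than shut.
Start: joints at [1.105, 0.477, 0.022, 1.555, -0.011, 1.109, -0.083], TCP at [0.236, -0.632, 0.304] pointing down, gripper open.
Joint ranges: [-2.96, 2.96], [-0.34, 2.1], [-1.41, 1.46], [0.24, 2.44], [-1.37, 4.51], [0.17, 1.92], [-2.96, 2.96]. Speed limits (rad/s): [2.39, 2.39, 3.14, 3.14, 3.14, 3.14, 3.14].

## Interface

Orientations are given as a unit quaternion [w, x, y, z].
In Python, from cell import env, kin, camera, calibration, job gives the robot as it stands. The module is installed in compiled form; this text tells all that it offers. Calls block until the motion is done:
- env.reach(position, orientation): joint-space move of the TCP to a pose.
- env.movel(position, velocity=0.15, rot=None, stop_force=None): straight line of the TCP; rot=None keeps the orientation; velocity is the mean speed in m/s. With stop_force (N) it stops when the force on the tool has changed by that much, and returns True; else False.
- env.goto_joints(angles): joint-space move.
- env.grip(opening, f_grip=None): finger opening in m; f_grip is the grip in N (None keeps the last); returns when the fingers have stopped.
- env.dwell(seconds).
- kin.inverse_kinematics(position, orientation): joint angles nearest the present ones, or None.
- env.get_state(): the state.
- camera(name): name is "scene" or "top" or "wrist"; returns (picture, depth): 480x640x3 uint8, blue, green, red; 480x640 float32, m along the optical axis (not along the pixel's ray), 0 where there is no reading.
- calibration(name): a dict with "fx", "fy", "cx", "cy" (pixels), "rvec" (rotation vector, rad) and "tvec" (3), from world to camera coordinates, as OpenCV has them. Camera axes: x right, y down, z forward; pixel columns grow to the right and rows downward; lengths in m; the calibration is good to about 2 mm. A picture is of the moment at which its call begins: read the wrist's pose just before it. calibration takes no time and is no camera call; for the wrist camera it gives the pose at the moment of the call.
A pose or a line that the arm cannot do raises env.PlanningError and nothing moves.
- job.job_done(): hands the job in; it is judged then, once.
The state is a dict: "time": time; "qpos": joint angles; "joint_velocities": joint speeds; "joint_torque": joint torques, N m; "tcp_pos": TCP position; "orientation": TCP orientation; "force": force on the tool from outside, world axes, zero at the start; "torque": the same for the moment, N m; "opening": finger opening in m; "gripper_force": force on a finger pad.
Only numpy, scipy, OpenCV 4.12 (cv2) and the standard library are available. Lean on these libraries where they do the work, as an engineer would, in place of code of your own. Each camera call takes 0.05 s, during which the arm holds its last target. There are 200 camera calls.

## Working session

There is one attempt and no reset: what is moved stays moved. The work goes in short steps, each a Python script; the robot and the scene stay as the last script left them, time stands still between calls to the robot, and variables do not carry over. Pictures are saved under pics/ and viewed, at most 14 in all, crops included, and the job is handed in when it is done.

```bash
mkdir -p pics; python3 - <<'E'
from cell import env,camera,calibration
import cv2,numpy as np
for n in("scene","top"):
    p,d=camera(n);cv2.imwrite(f"pics/{n}0.png",p);np.save(f"pics/{n}0.npy",d)
    c=calibration(n);R=cv2.Rodrigues(np.array(c["rvec"]))[0];print(n,c["fx"],c["cx"],c["cy"],"pos",-R.T@np.array(c["tvec"]).ravel(),R[2])
s=env.get_state();print(s["time"],s["tcp_pos"],s["orientation"],s["force"],env.nose_length)
E
```

```text
scene 464.9141972197613 322.1791069520564 236.1552308408423 pos [0.13381919 0.65499568 0.71486736] [ 0.43603172 -0.64645258 -0.62607939]
top 477.63196744026015 323.8475418019923 242.02393964537018 pos [ 0.49923956 -0.02801333  1.11072228] [ 0.07319375 -0.00230276 -0.99731508]
0.1 [ 0.23624405 -0.63187279  0.30303562] [-7.89661722e-04  9.84039174e-01  1.77950099e-01 -2.08372377e-04] [-0.32794067 -0.18095025 -0.21702565] 0.0726
```

View pics/top0.png

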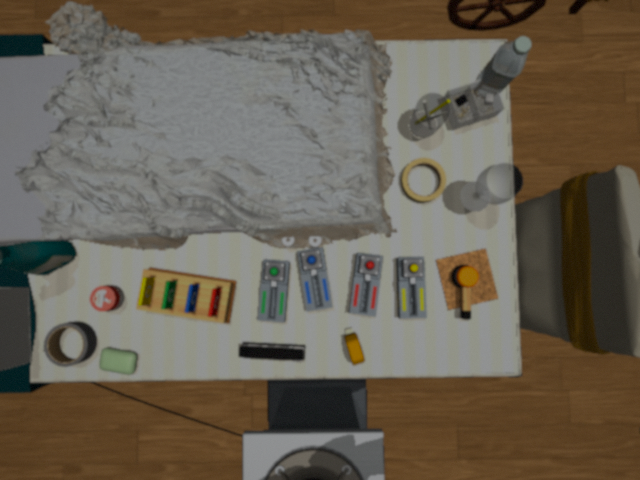

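View pics/scene0.png

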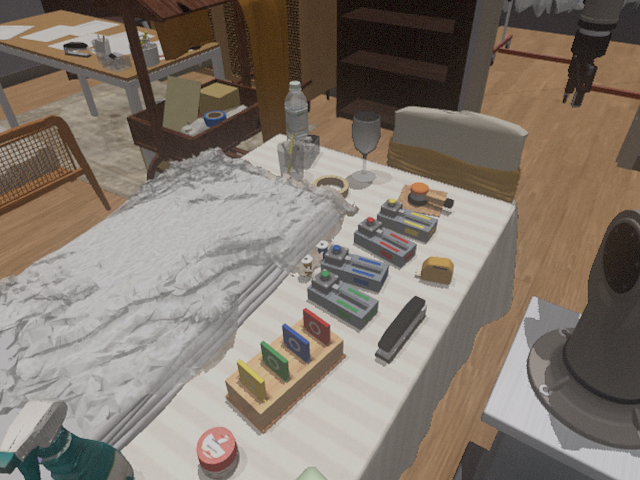

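The top view shows the rack at about (187,295) with plates yellow (147,290), green (169,294), blue (191,298) and red (216,300). The bases are green (273,290), blue (313,278), red (366,284) and yellow (411,288), and the mallet is on its mat at (465,278). All four plates are present.

```bash
cat > h.py <<'E'
import cv2,numpy as np
from cell import env,kin,camera,calibration,job
HUE={'red':[(0,8),(172,180)],'blue':[(105,130)],'yellow':[(22,34)],'green':[(50,85)],'orange':[(9,19)]}
def cam(c): return cv2.Rodrigues(np.array(c["rvec"],float))[0],np.array(c["tvec"],float).ravel()
def onplane(uv,z,c):
    R,t=cam(c);uv=np.atleast_2d(uv).astype(float)
    d=np.c_[(uv[:,0]-c["cx"])/c["fx"],(uv[:,1]-c["cy"])/c["fy"],np.ones(len(uv))]@R
    o=-R.T@t
    return (o+d*((z-o[2])/d[:,2])[:,None])[:,:2]
def project(P,c):
    R,t=cam(c);q=np.atleast_2d(P)@R.T+t
    return np.c_[q[:,0]/q[:,2]*c["fx"]+c["cx"],q[:,1]/q[:,2]*c["fy"]+c["cy"]]
def cloud(d,c):
    R,t=cam(c);v,u=np.mgrid[:480,:640]
    p=np.stack([(u-c["cx"])/c["fx"]*d,(v-c["cy"])/c["fy"]*d,d],-1)
    return (p-t)@R
def mask(p,col,smin=110,vmin=50):
    h=cv2.cvtColor(p,cv2.COLOR_BGR2HSV);m=np.zeros(p.shape[:2],np.uint8)
    for a,b in HUE[col]: m|=cv2.inRange(h,(a,smin,vmin),(b,255,255))
    return m
def blobs(m,amin=8):
    n,l,s,c=cv2.connectedComponentsWithStats(m)
    return [(s[i,4],c[i],l==i) for i in range(1,n) if s[i,4]>=amin]
def down(yaw): # tool z down, closing axis y at world angle yaw
    from scipy.spatial.transform import Rotation as Ro
    y=np.array([np.cos(yaw),np.sin(yaw),0]);z=np.array([0,0,-1.]);x=np.cross(y,z)
    q=Ro.from_matrix(np.c_[x,y,z]).as_quat();return [q[3],q[0],q[1],q[2]]
E
python3 - <<'E'
from h import *
p=cv2.imread("pics/top0.png");d=np.load("pics/top0.npy");c=calibration("top");P=cloud(d,c)
for col in HUE:
    for a,uv,m in blobs(mask(p,col)):
        if 130<uv[0]<500 and 230<uv[1]<330:
            w=np.median(P[m],axis=0);print(col,a,uv.round(1),w.round(3))
for r in(200,225,235,245):print(r,[(P[r,k]).round(2).tolist() for k in range(150,520,60)])
E
```

```text
red 54 [369.6 264.6] [ 0.524 -0.13   0.067]
red 67 [355.7 294.6] [ 0.458 -0.101  0.035]
red 65 [373.3 297.4] [ 0.453 -0.139  0.035]
red 203 [214.  301.9] [0.449 0.206 0.089]
blue 54 [311.1 259.4] [ 0.539 -0.002  0.067]
blue 71 [325.3 289.5] [ 0.47  -0.032  0.034]
blue 73 [307.5 292. ] [0.466 0.008 0.034]
blue 120 [189.6 298.1] [0.459 0.256 0.095]
yellow 61 [413.4 267.6] [ 0.517 -0.225  0.067]
yellow 337 [145.3 290.8] [0.475 0.354 0.083]
yellow 104 [162.5 290.8] [0.48  0.326 0.051]
yellow 78 [183.  281.7] [0.494 0.282 0.05 ]
yellow 68 [207.1 285.4] [0.485 0.229 0.05 ]
yellow 62 [225.7 291.7] [0.471 0.188 0.05 ]
yellow 76 [403.4 299.6] [ 0.446 -0.207  0.035]
yellow 71 [421.3 299.3] [ 0.445 -0.247  0.035]
yellow 15 [205.9 292.1] [0.47  0.231 0.051]
yellow 23 [181.3 296.8] [0.46  0.284 0.05 ]
yellow 30 [203.8 299.7] [0.452 0.235 0.051]
yellow 21 [224.1 302.2] [0.447 0.191 0.049]
green 51 [273.5 270.8] [0.514 0.081 0.068]
green 120 [166.1 294.8] [0.466 0.305 0.095]
green 65 [263.2 301.7] [0.446 0.107 0.035]
green 61 [281.1 303. ] [0.443 0.067 0.034]
orange 2193 [467.  279.5] [ 0.487 -0.354  0.004]
orange 1153 [200.3 296.6] [0.451 0.235 0.048]
orange 15 [173.6 278.7] [0.499 0.304 0.049]
orange 15 [195.7 282.1] [0.492 0.257 0.048]
orange 171 [153.7 299.9] [0.451 0.346 0.05 ]
200 [[0.67, 0.34, 0.1], [0.66, 0.21, 0.12], [0.66, 0.08, 0.1], [0.66, -0.04, 0.11], [0.68, -0.19, 0.0], [0.5, -0.03, 1.11], [0.67, -0.47, -0.0]]
225 [[0.61, 0.34, 0.11], [0.61, 0.21, 0.11], [0.61, 0.08, 0.09], [0.61, -0.04, 0.09], [0.61, -0.18, 0.04], [0.62, -0.33, -0.0], [0.62, -0.47, -0.0]]
235 [[0.59, 0.34, 0.09], [0.6, 0.23, 0.0], [0.59, 0.09, 0.07], [0.59, -0.04, 0.05], [0.59, -0.18, 0.05], [0.59, -0.32, 0.0], [0.59, -0.47, -0.0]]
245 [[0.58, 0.36, 0.05], [0.58, 0.24, -0.0], [0.57, 0.09, 0.05], [0.57, -0.04, 0.0], [0.57, -0.18, 0.0], [0.57, -0.32, 0.0], [0.57, -0.47, -0.0]]
```

```bash
python3 - <<'E'
from h import *
def look(x,y,z,yaw,n):
    env.reach([x,y,z],down(np.radians(yaw)))
    env.dwell(.3)
    c=calibration("wrist");p,d=camera("wrist");cv2.imwrite(f"pics/{n}.png",p);np.savez(f"pics/{n}.npz",d=d,**{k:np.array(c[k]) for k in c})
    R,t=cam(c);print(n,env.get_state()["time"],"cam",(-R.T@t).round(3),R[2].round(2),c["fx"])
look(.44,-.17,.33,-90,"wB")
look(.44,.02,.33,-90,"wA")
look(.44,.28,.33,-98,"wR")
a=[cv2.imread(f"pics/{n}.png") for n in("wB","wA","wR")]
cv2.imwrite("pics/w3.png",np.vstack([np.hstack([cv2.resize(i,(400,300)) for i in a[:2]]),np.hstack([cv2.resize(a[2],(400,300)),np.zeros((300,400,3),np.uint8)])]))
E
```

```text
wB 2.2833 cam [ 0.521 -0.17   0.4  ] [-0.32  0.   -0.95] 378.2532494631797
wA 3.4167 cam [0.521 0.019 0.4  ] [-0.32  0.   -0.95] 378.2532494631797
wR 4.7833 cam [0.52  0.268 0.401] [-0.31  0.05 -0.95] 378.2532494631797
```

View pics/w3.png

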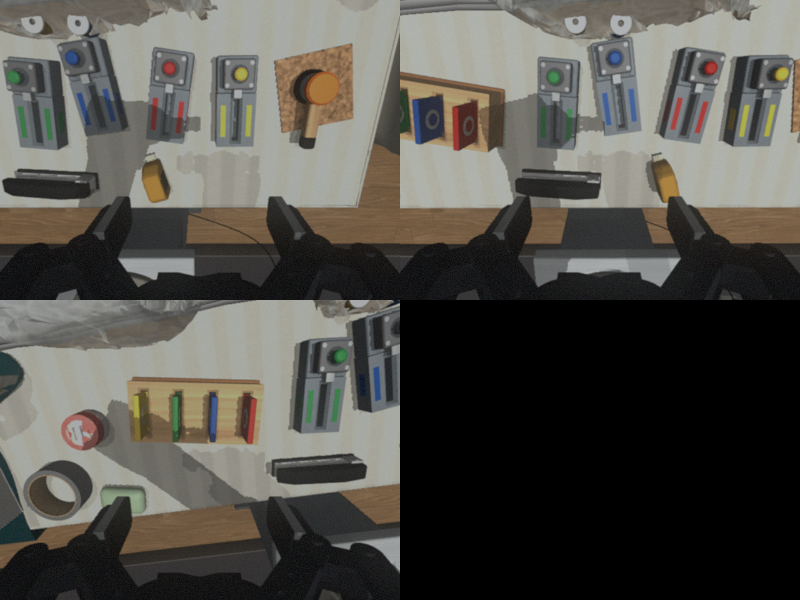

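The wrist views are clear. wB and wA show all four bases with pin and stripe pairs. wR shows the four plates edge-on in the rack. Next I compute the poses.

```bash
cat >> h.py <<'E'
def load(n):
    f=np.load(f"pics/{n}.npz");return cv2.imread(f"pics/{n}.png"),f["d"],{k:(float(f[k]) if f[k].ndim==0 else f[k]) for k in f if k!='d'}
E
python3 - <<'E'
from h import *
for n in("wB","wA","wR"):
    p,d,c=load(n);P=cloud(d,c)
    for col in('red','blue','yellow','green'):
        bl=[]
        for a,uv,m in blobs(mask(p,col),60):
            w=np.median(P[m],axis=0)
            if w[1]<.16: bl.append((a,uv,w,m))
        pin=[b for b in bl if .06<b[2][2]<.075];st=[b for b in bl if .028<b[2][2]<.04 and b[0]>150]
        if len(pin)!=1 or len(st)!=2: print(n,col,[(b[0],b[1].round(),b[2].round(3)) for b in bl][:8]);continue
        pu=cv2.minEnclosingCircle(np.argwhere(pin[0][3])[:,::-1].astype(np.float32))[0]
        pp=onplane(pu,.068,c)[0]; pc=onplane(pin[0][1],.066,c)[0]
        s=[onplane(b[1],.034,c)[0] for b in st];mid=np.mean(s,axis=0)
        ax=pp-mid;L=np.hypot(*ax);ax/=L
        dirs=[]
        for b in st:
            q=onplane(np.argwhere(b[3])[:,::-1],.034,c);q-=q.mean(0);v=np.linalg.svd(q,full_matrices=False)[2][0];dirs.append(np.degrees(np.arctan2(v[1]*np.sign(v[0]),abs(v[0]))).round(1))
        perp=s[0]-s[1]
        print(n,col,"pin",pp.round(4),pc.round(4),"mid",mid.round(4),"L",L.round(4),"ang",np.degrees(np.arctan2(ax[1],ax[0])).round(1),dirs,"perp",(np.degrees(np.arctan2(perp[1],perp[0]))%180-90).round(1),"slot",(pp-.07*ax).round(4))
p,d,c=load("wR");P=cloud(d,c)
for col in('yellow','green','blue','red'):
    m=mask(p,col)>0;m&=(P[...,1]>.16)&(P[...,2]>.088)&(P[...,2]<.104)
    m=m.astype(np.uint8);b=max(blobs(m),key=lambda b:b[0])
    # top face: keep pixels whose ray on z=.096 agrees with cloud
    uv=np.argwhere(b[2])[:,::-1];q=P[b[2]]
    k=q[:,2]>.0935;xy=onplane(uv[k],.096,c)
    (cx,cy),(w,h),a=cv2.minAreaRect((xy*1000).astype(np.float32));xm=(xy.mean(0)*1000).round(1)
    print(col,b[0],k.sum(),"rect",round(cx,1),round(cy,1),"mean",xm,"size",round(w,1),round(h,1),round(a,1),"z",np.percentile(q[:,2],[5,50,95]).round(4))
E
```

```text
wB red pin [ 0.5257 -0.1295] [ 0.5258 -0.1296] mid [ 0.4575 -0.1195] L 0.069 ang -8.4 [np.float64(-8.4), np.float64(-8.2)] perp -8.1 slot [ 0.4565 -0.1193]
wB blue pin [ 0.5385 -0.0024] [ 0.5388 -0.0017] mid [ 0.4708 -0.011 ] L 0.0682 ang 7.2 [np.float64(8.7), np.float64(8.7)] perp 8.3 slot [ 0.469  -0.0112]
wB yellow pin [ 0.5182 -0.2254] [ 0.5183 -0.2255] mid [ 0.4486 -0.2266] L 0.0696 ang 0.9 [np.float64(0.3), np.float64(0.6)] perp 0.9 slot [ 0.4482 -0.2266]
wB green pin [0.5147 0.0794] [0.5146 0.0812] mid [0.4452 0.0882] L 0.07 ang -7.3 [np.float64(-5.2), np.float64(-5.0)] perp -5.6 slot [0.4452 0.0882]
wA red pin [ 0.5259 -0.1279] [ 0.5259 -0.1288] mid [ 0.4571 -0.1197] L 0.0693 ang -6.8 [np.float64(-8.3), np.float64(-8.3)] perp -8.8 slot [ 0.4564 -0.1197]
wA blue pin [ 0.5387 -0.0013] [ 0.5389 -0.0011] mid [ 0.4703 -0.0115] L 0.0691 ang 8.5 [np.float64(8.7), np.float64(8.5)] perp 8.5 slot [ 0.4694 -0.0116]
wA yellow pin [ 0.5187 -0.2227] [ 0.5183 -0.2247] mid [ 0.4489 -0.2268] L 0.0699 ang 3.3 [np.float64(0.8), np.float64(0.8)] perp 0.1 slot [ 0.4488 -0.2268]
wA green [(np.int32(283), array([246., 123.]), array([0.515, 0.081, 0.068])), (np.int32(84), array([271., 181.]), array([0.461, 0.066, 0.035])), (np.int32(75), array([229., 205.]), array([0.437, 0.109, 0.035]))]
wR red []
wR blue [(np.int32(436), array([603., 133.]), array([0.468, 0.008, 0.034]))]
wR yellow []
wR green pin [0.5144 0.0827] [0.5147 0.082 ] mid [0.4455 0.0873] L 0.069 ang -3.8 [np.float64(-5.1), np.float64(-5.4)] perp -4.8 slot [0.4446 0.0873]
yellow 810 721 rect 475.5 356.2 mean [476.7 356.1] size 8.5 59.0 80.5 z [0.0907 0.0963 0.0976]
green 401 401 rect 473.3 306.4 mean [472.9 306.3] size 6.5 44.4 80.3 z [0.0953 0.0964 0.0975]
blue 515 515 rect 462.6 257.9 mean [464.1 257.7] size 6.9 52.2 80.2 z [0.0952 0.0964 0.0975]
red 729 678 rect 450.2 209.5 mean [450.9 209.4] size 8.1 58.6 80.4 z [0.093  0.0962 0.0974]
```

```bash
python3 - <<'E'
from h import *
p,d,c=load("wR");P=cloud(d,c)
ex=np.array([np.cos(np.radians(-9.8)),np.sin(np.radians(-9.8))]);ey=np.array([-ex[1],ex[0]])
for col,g in zip(('yellow','green','blue','red'),[(475.5,356.2),(467.1,307.3),(458.6,258.4),(450.2,209.5)]):
    xy=P[...,:2]-np.array(g)/1000;X=xy@ex*1000;Y=xy@ey*1000
    m=(P[...,2]>.092)&(P[...,2]<.102)&(abs(X)<45)&(abs(Y)<15)
    uv=np.argwhere(m)[:,::-1];q=(onplane(uv,.096,c)-np.array(g)/1000)
    x=q@ex*1000;y=q@ey*1000
    print(col,m.sum(),"x",np.percentile(x,[.5,2,98,99.5]).round(1),"y",np.percentile(y,[2,50,98]).round(1))
for r in blobs(((P[...,2]>.044)&(P[...,2]<.055)&(P[...,1]>.16)).astype(np.uint8),3000):
    xy=onplane(np.argwhere(r[2])[:,::-1],.05,c)*1000;print(cv2.minAreaRect(xy.astype(np.float32)))
E
```

```text
yellow 784 x [-30.2 -28.6  28.6  29.5] y [-4.3 -0.1  4.1]
green 739 x [-29.7 -28.7  28.5  29.3] y [-3.9  0.1  3.6]
blue 719 x [-29.  -28.   29.3  30.1] y [-3.9 -0.   3.9]
red 762 x [-29.3 -28.3  29.1  30. ] y [-4.1 -0.   4.1]
((462.95111083984375, 282.9122009277344), (196.26556396484375, 90.42280578613281), 80.47344970703125)
```

```bash
cat >> h.py <<'E'
PL={'red':(.4502,.2095),'blue':(.4588,.2584),'green':(.4671,.3073),'yellow':(.4755,.3562)}
PY=-99.8
BS={'red':(.457,-.1195,-8.3),'blue':(.470,-.0112,8.6),'yellow':(.4485,-.2267,.6),'green':(.445,.0875,-5.1)}
ZG=.129
def say(*a):
    s=env.get_state();print(*a,"t",round(s["time"],1),"tcp",np.round(s["tcp_pos"],4),"F",np.round(s["force"],1),"open",round(s["opening"],4))
def snap(n):
    env.dwell(.2);c=calibration("wrist");p,d=camera("wrist");cv2.imwrite(f"pics/{n}.png",p);np.savez(f"pics/{n}.npz",d=d,**{k:np.array(c[k]) for k in c})
def pick(col):
    x,y=PL[col];q=down(np.radians(PY))
    env.grip(.034);env.reach([x,y,.26],q)
    s=env.movel([x,y,ZG],.12,stop_force=10);say("at plate",s)
    if s: return False
    env.grip(0,40);say("gripped")
    env.movel([x,y,.255],.15);say("up");return True
E
python3 - <<'E'
from h import *
if pick('red'): snap("held_red")
E
```

```text
at plate False t 7.1 tcp [0.4506 0.2098 0.1296] F [1.2 0.2 0.3] open 0.034
gripped t 7.4 tcp [0.4505 0.2095 0.1296] F [-0.7 -1.2  5.6] open 0.008
up t 8.4 tcp [0.4497 0.2091 0.2541] F [ 0.2  0.1 -0.2] open 0.0075
```

View pics/held_red.png

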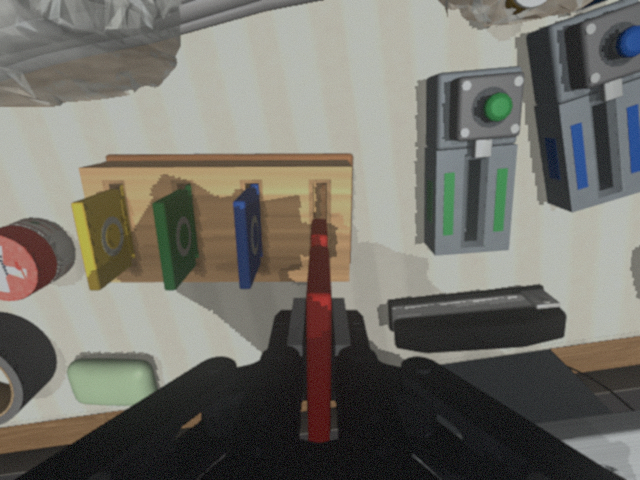

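The red plate is held centrally between the pads (column 320), vertical, and its slot in the rack is empty. Next I carry it to the red base, checking the camera bias on the way.

```bash
python3 - <<'E'
from h import *
p,d,c=load("held_red");R,t=cam(c);o=-R.T@t
P=cloud(d,c);m=(mask(p,'red')>0)&(P[...,2]>.1)&(P[...,2]<.24)&(abs(P[...,1]-.209)<.04)
q=P[m]-np.array([.4497,.2091,0]);a=np.radians(-9.8);ex=np.array([np.cos(a),np.sin(a)]);ey=np.array([-ex[1],ex[0]])
X=q[:,:2]@ex*1000;Y=q[:,:2]@ey*1000
print("held X",np.percentile(X,[1,50,99]).round(1),"Y",np.percentile(Y,[2,50,98]).round(1),"Z",np.percentile(q[:,2],[1,50,99]).round(3))
x,y,an=BS['red'];Q=down(np.radians(an-90))
env.movel([x,y,.255],.3,rot=Q);env.movel([x,y,.129+.040],.2);snap("hov_red");say("hover")
E
```

```text
held X [-26.8  14.3  29.7] Y [-3.1  0.5  4.4] Z [0.142 0.221 0.222]
hover t 10.7 tcp [ 0.4577 -0.1196  0.1702] F [ 0.1 -0.4 -0.9] open 0.0075
```

View pics/hov_red.png

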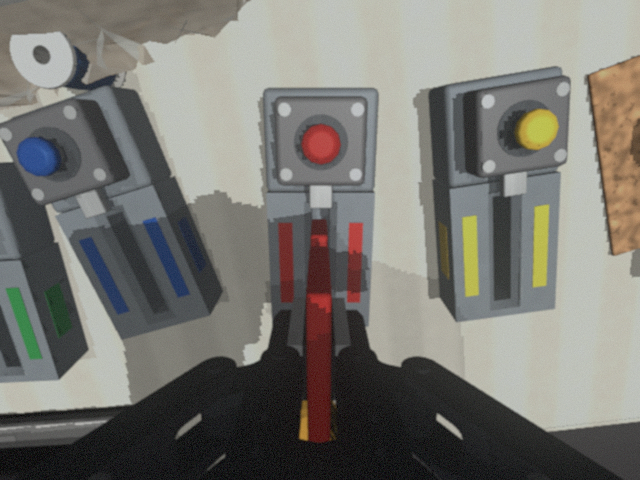

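The plate (column 319) lines up with the stripe midline (320.5) and the pin (321), so I lower it.

```bash
cat >> h.py <<'E'
def place(col,x=None,y=None):
    x0,y0,an=BS[col];x=x or x0;y=y or y0
    s=env.movel([x,y,ZG+.012],.08,stop_force=7);say("mid",s)
    if s:return False
    s=env.movel([x,y,ZG-.003],.03,stop_force=7);say("low",s)
    return env.get_state()["tcp_pos"][2]<ZG+.003
def release(col):
    x,y=env.get_state()["tcp_pos"][:2]
    env.grip(.03);env.movel([x,y,.24],.2);say("released")
E
python3 - <<'E'
from h import *
if place('red'): release('red');snap("done_red")
E
```

```text
mid False t 11.2 tcp [ 0.4569 -0.1194  0.1408] F [-0.2 -0.1 -1.3] open 0.0072
low True t 11.7 tcp [ 0.4574 -0.1197  0.1292] F [-0.9 -0.8  5.1] open 0.0075
released t 12.7 tcp [ 0.4568 -0.1197  0.2392] F [-0.9  0.6 -0.6] open 0.03
```

```bash
cat > run.py <<'E'
from h import *
import sys
for col in('blue','green','yellow'):
    X,Y=env.get_state()["tcp_pos"][:2];env.movel([X,Y,.26],.2)
    if not pick(col): sys.exit("pick "+col)
    x,y,an=BS[col]
    env.movel([x,y,.255],.35,rot=down(np.radians(an-90)));env.movel([x,y,ZG+.04],.2);snap("hov_"+col)
    if env.get_state()["opening"]<.005: sys.exit("lost")
    if not place(col): sys.exit("place "+col)
    release(col)
x,y=.44,-.17
env.reach([x,y,.33],down(np.radians(-90)));snap("wC")
E
python3 run.py
```

```text
at plate False t 16.1 tcp [0.4592 0.2587 0.1297] F [-0.  -0.4  0.1] open 0.0341
gripped t 16.4 tcp [0.4592 0.2586 0.1296] F [-0.3 -1.1  4. ] open 0.0079
up t 17.4 tcp [0.4583 0.2579 0.2541] F [ 0.1 -0.4 -0.8] open 0.0075
mid False t 19.7 tcp [ 0.4697 -0.0113  0.1406] F [ 0.8 -1.  -1. ] open 0.0074
low True t 20.1 tcp [ 0.4703 -0.0112  0.1294] F [-1.  -0.7  2.7] open 0.0074
released t 21.1 tcp [ 0.4698 -0.0115  0.2393] F [ 0.1 -0.7 -0.5] open 0.0297
at plate False t 24.1 tcp [0.4675 0.3077 0.1297] F [-0.2 -0.3  0.3] open 0.0338
gripped t 24.4 tcp [0.4675 0.3076 0.1297] F [ 0.8 -0.7  5.1] open 0.0074
up t 25.4 tcp [0.4667 0.3068 0.254 ] F [-0.4 -0.5 -1.6] open 0.0076
mid False t 27.5 tcp [0.4448 0.0876 0.1406] F [ 0.  -0.1  0.3] open 0.0076
low True t 27.9 tcp [0.4453 0.0875 0.1294] F [-0.8 -0.4  4.2] open 0.0077
released t 29.0 tcp [0.4448 0.0871 0.2393] F [ 0.2  1.1 -0.2] open 0.0301
at plate False t 31.7 tcp [0.4759 0.3566 0.1298] F [-0.7  0.2 -0.9] open 0.0336
gripped t 32.1 tcp [0.4759 0.3564 0.1297] F [ 0.3 -0.4  3.8] open 0.0076
up t 33.1 tcp [0.4751 0.3556 0.2539] F [ 0.6 -0.2 -1.6] open 0.0074
mid False t 36.2 tcp [ 0.4482 -0.2265  0.1404] F [ 0.1  0.1 -1.2] open 0.0076
low True t 36.6 tcp [ 0.4488 -0.2268  0.1294] F [-0.6 -0.3  5.1] open 0.0076
released t 37.7 tcp [ 0.4481 -0.2268  0.2392] F [-0.8 -0.8 -1. ] open 0.0299
```

View pics/wC.png

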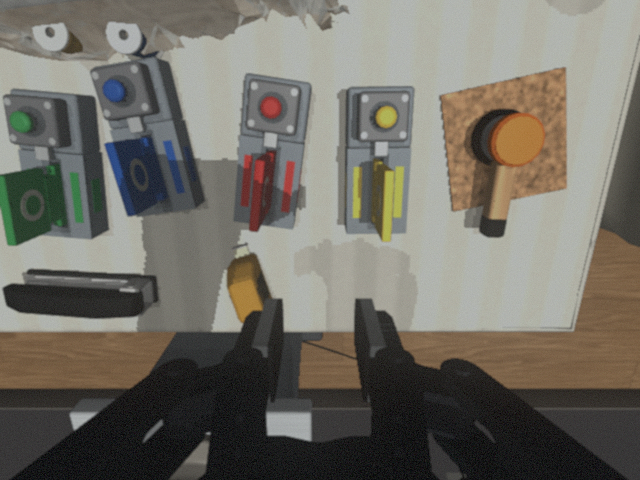

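```bash
python3 - <<'E'
from h import *
p,d,c=load("wC");P=cloud(d,c);t,dt=camera("top");ct=calibration("top");Pt=cloud(dt,ct)
for col in('red','blue','green','yellow'): # plate tops height
    x,y,_=BS[col];m=(np.hypot(P[...,0]-x,P[...,1]-y)<.05)&(P[...,2]>.085);print(col,m.sum(),np.percentile(P[m][:,2],[50,95]).round(4) if m.sum() else None)
for nm,Q in(("w",P),("t",Pt)):
    m=(Q[...,2]>.039)&(Q[...,2]<.055)&(Q[...,1]<-.28)&(Q[...,1]>-.45)&(Q[...,0]<.6)
    cc=c if nm=="w" else ct
    b=max(blobs(m.astype(np.uint8)),key=lambda b:b[0]);xy=onplane(np.argwhere(b[2])[:,::-1],.045,cc);print(nm,"head",b[0],np.round(cv2.minEnclosingCircle((xy*1000).astype(np.float32)),1) if 0 else cv2.minEnclosingCircle((xy*1000).astype(np.float32)),xy.mean(0))
    h=(Q[...,2]>.028)&(Q[...,2]<.038)&(np.hypot(Q[...,0]-xy.mean(0)[0],Q[...,1]-xy.mean(0)[1])>.034)&(np.hypot(Q[...,0]-xy.mean(0)[0],Q[...,1]-xy.mean(0)[1])<.11)&(Q[...,1]<-.28)
    b=max(blobs(h.astype(np.uint8)),key=lambda b:b[0]);xy=onplane(np.argwhere(b[2])[:,::-1],.034,cc);print("handle",b[0],cv2.minAreaRect((xy*1000).astype(np.float32)))
    m=cv2.inRange(cv2.cvtColor(p if nm=="w" else t,cv2.COLOR_BGR2HSV),(5,70,60),(22,255,255))
    m[(Q[...,2]>.012)|(Q[...,1]>-.26)|(Q[...,1]<-.47)|(Q[...,0]<.38)]=0
    b=max(blobs(m),key=lambda b:b[0]);xy=onplane(np.argwhere(b[2])[:,::-1],.003,cc);print("mat",b[0],cv2.minAreaRect((xy*1000).astype(np.float32)))
E
```

```text
red 26008 [0.3242 0.3419]
blue 1231 [0.0958 0.0976]
green 1333 [0.0949 0.0975]
yellow 24979 [0.3227 0.3418]
w head 2390 ((497.84027099609375, -347.8077392578125), 25.19859504699707) [ 0.49835679 -0.347939  ]
handle 1281 ((434.3279724121094, -345.0928955078125), (23.771455764770508, 64.1664047241211), 88.66079711914062)
mat 9795 ((492.191162109375, -358.61505126953125), (119.042724609375, 119.44261169433594), 12.288640022277832)
t head 373 ((495.31890869140625, -347.8216857910156), 24.83774757385254) [ 0.49547345 -0.34831525]Traceback (most recent call last):
  File "<stdin>", line 10, in <module>
ValueError: max() iterable argument is empty
```

All four plates are seated (tops about 0.096 m, upright in the picture). The mallet head is at (0.498,-0.348) with its handle along 178°, and the mat centre is (0.492,-0.359). Next I pick up the mallet.

```bash
python3 - <<'E'
from h import *
a=np.radians(178);h=np.array([.498,-.348]);g=h+.045*np.array([np.cos(a),np.sin(a)])
env.grip(.06);env.reach([*g,.2],down(a-np.pi*1.5))
snap("wM");p,d,c=load("wM");P=cloud(d,c)
r=np.hypot(P[...,0]-h[0],P[...,1]-h[1]);m=(P[...,2]>.039)&(P[...,2]<.055)&(r<.06)
b=max(blobs(m.astype(np.uint8)),key=lambda b:b[0]);xy=onplane(np.argwhere(b[2])[:,::-1],.048,c);print(cv2.minEnclosingCircle((xy*1000).astype(np.float32)))
s=env.movel([*g,.081],.12,stop_force=10);say("at",s)
if not s:
    env.grip(0,110);say("grip");env.movel([*g,.2],.1);say("up");snap("heldM")
E
```

```text
((497.7004089355469, -349.32098388671875), 24.239360809326172)
at False t 41.2 tcp [ 0.4535 -0.3467  0.0817] F [ 0.3  0.3 -0.1] open 0.06
grip t 41.6 tcp [ 0.4533 -0.3467  0.0818] F [-1.5  0.1  4.8] open 0.0183
up t 43.0 tcp [ 0.4526 -0.3462  0.1992] F [-0.  -0.9 -3.2] open 0.0186
```

View pics/heldM.png

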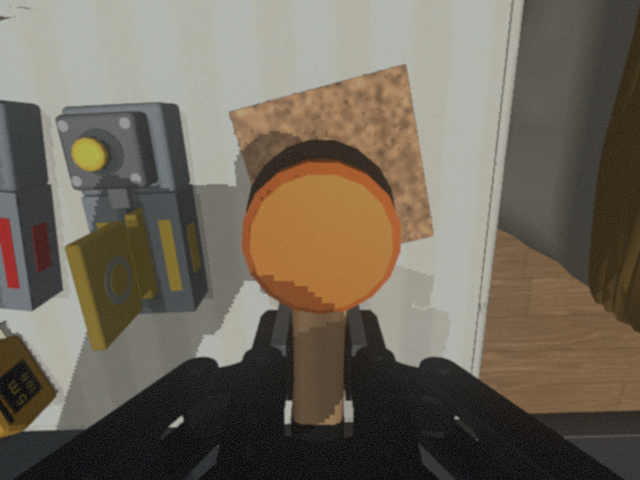

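The mallet is held straight: the head is centred at (321,235) and the handle at column 318. I check its tilt, then strike the yellow pin.

```bash
cat >> h.py <<'E'
PIN={c:(BS[c][0]+.07*np.cos(np.radians(BS[c][2])),BS[c][1]+.07*np.sin(np.radians(BS[c][2]))) for c in BS}
def strike(col,rel=225):
    an=np.radians(BS[col][2]+rel);u=np.array([np.cos(an),np.sin(an)])
    t=np.array(PIN[col])+.045*u;Q=down(an-np.pi*1.5)
    X=env.get_state()["tcp_pos"];env.movel([*X[:2],.23],.2)
    env.movel([*t,.23],.3,rot=Q);env.movel([*t,.078+.075],.12);say(col,"above")
    s=env.movel([*t,.078+.053],.03,stop_force=25);say("struck",s)
    env.movel([*t,.23],.15)
E
python3 - <<'E'
from h import *
p,d,c=load("heldM");P=cloud(d,c)
m=(mask(p,'orange')>0)&(P[...,2]>.13)&(np.hypot(P[...,0]-.4976,P[...,1]+.348)<.018);q=P[m]
A=np.c_[q[:,:2]-q[:,:2].mean(0),np.ones(len(q))];k=np.linalg.lstsq(A,q[:,2],rcond=None)[0];print("slope,top z",k.round(3),"expect",.1992-.054-.024+.045)
strike('yellow');snap("sY")
p,d,c=load("sY");P=cloud(d,c);x,y=PIN['yellow'];m=(np.hypot(P[...,0]-x,P[...,1]-y)<.007);print(m.sum(),P[m].mean(0) if m.sum() else 0)
E
```

```text
slope,top z [-0.004  0.003  0.166] expect 0.16620000000000001
yellow above t 45.3 tcp [ 0.4875 -0.2582  0.1535] F [-0.3  0.2 -2.1] open 0.0178
struck True t 46.0 tcp [ 0.4872 -0.2592  0.1333] F [-4.   0.9 11.7] open 0.0178
1728 [ 0.51856585 -0.22589067  0.19615706]
```

View pics/sY.png

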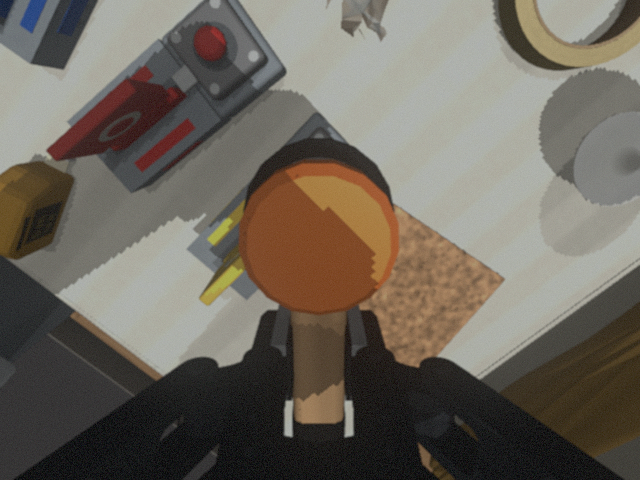

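```bash
python3 - <<'E'
from h import *
for c in('red','blue','green'): strike(c)
x,y=env.get_state()["tcp_pos"][:2]
env.movel([.44,-.17,.33],.3,rot=down(np.radians(-90)))
snap("wD");p,d,c=load("wD");P=cloud(d,c)
t,dt=camera("top");ct=calibration("top");Pt=cloud(dt,ct);cv2.imwrite("pics/top1.png",t)
for k in PIN:
    print(k,[ (int(m.sum()),np.median(Q[m][:,2]).round(4) if m.sum() else None) for Q in(P,Pt) for m in[np.hypot(Q[...,0]-PIN[k][0],Q[...,1]-PIN[k][1])<.006]])
E
```

```text
red above t 48.6 tcp [ 0.4907 -0.1567  0.1534] F [-0.4 -0.8 -2.2] open 0.0181
struck True t 49.2 tcp [ 0.49   -0.1567  0.1332] F [-5.   0.5 14.8] open 0.0186
blue above t 51.6 tcp [ 0.5129 -0.037   0.1534] F [-0.4 -0.8 -2.7] open 0.0181
struck True t 52.3 tcp [ 0.5125 -0.0372  0.1332] F [-4.3 -2.  14.4] open 0.0186
green above t 54.6 tcp [0.4807 0.0524 0.1534] F [-0.7 -0.3 -1.6] open 0.0183
struck True t 55.3 tcp [0.4801 0.0522 0.1331] F [-5.1 -0.8 16.6] open 0.0184
red [(161, np.float64(0.0566)), (22, np.float64(0.0559))]
blue [(166, np.float64(0.0566)), (24, np.float64(0.0555))]
yellow [(156, np.float64(0.0564)), (23, np.float64(0.0561))]
green [(155, np.float64(0.0568)), (23, np.float64(0.0556))]
```

View pics/wD.png

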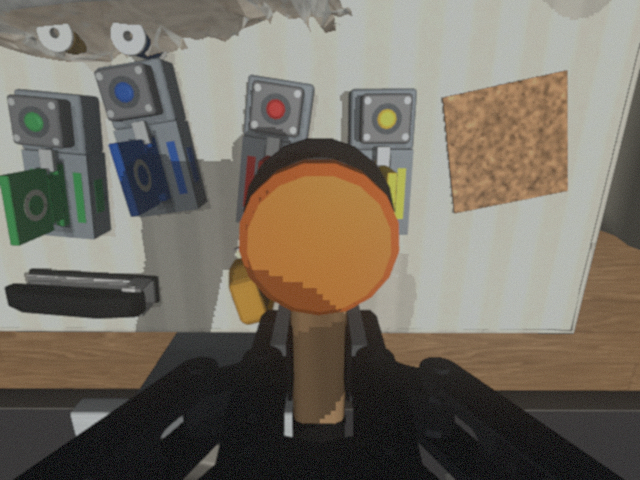

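All four pins are down (0.056 m). Next I return the mallet to the middle of the mat.

```bash
python3 - <<'E'
from h import *
t=[.4922-.045,-.3586];env.movel([*t,.2],.25,rot=down(np.radians(-90)));env.movel([*t,.09],.12)
s=env.movel([*t,.080],.02,stop_force=5);say("down",s)
env.grip(.06);env.dwell(.2);env.movel([*t,.2],.1);env.movel([.44,-.17,.33],.25)
env.dwell(.5);snap("wE");say("end");p,d,c=load("wE");P=cloud(d,c)
m=(P[...,2]>.039)&(P[...,2]<.055)&(P[...,1]<-.28)&(P[...,1]>-.45)&(P[...,0]<.6)
b=max(blobs(m.astype(np.uint8)),key=lambda b:b[0]);xy=onplane(np.argwhere(b[2])[:,::-1],.048,c);print(cv2.minEnclosingCircle((xy*1000).astype(np.float32)),np.median(P[b[2]][:,2]))
E
```

```text
down True t 60.0 tcp [ 0.4472 -0.3587  0.0812] F [-2.   0.9  5.8] open 0.0181
end t 63.8 tcp [ 0.44 -0.17  0.33] F [ 0.1 -0.3  0.6] open 0.0602
((493.2940673828125, -354.9804992675781), 25.215621948242188) 0.04788805274488071
```

View pics/wE.png

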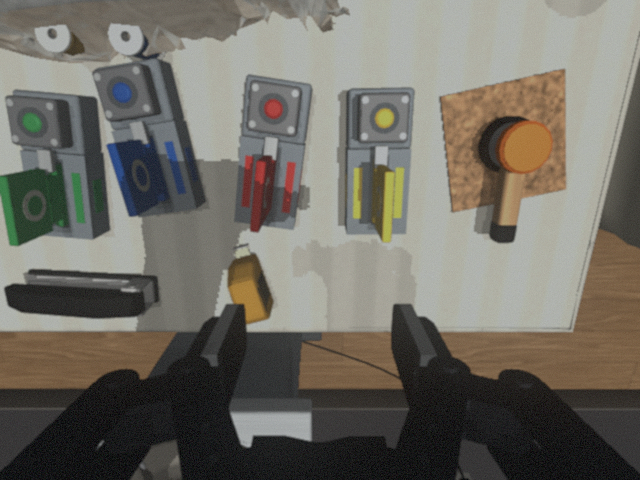

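All four plates are locked with their bolts out into the notches. The mallet stands on the mat, its head top at 0.048 m and about 4 mm from the mat's centre.

```bash
python3 -c "
from cell import job;print(job.job_done())"
```

```text
the job is handed in; nothing more can be done
None
```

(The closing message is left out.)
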